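# Close the split test-puck mould and hold it shut

## Task

Close the two-part test-puck mould: turn the captive T-nut on the fixed lower half so that its bar lies in line with the long slot of the upper half, then lift the upper half off its rubber mat and lower it over the T-nut onto the two dowels, thick dowel into the large hole and thin dowel into the small one. The spring plungers keep the halves apart, so press the upper half fully down until the parting faces meet and finish like that: do not let go, keep holding it pressed shut, so that a colleague can then lock the T-nut. Leave the other things on the bench as they stand.

Things in the scene. Friction and masses are not known exactly. Their poses are not given: they have to be found in the camera images.
- mould_lower: Lower half of an aluminium mould, fixed to the bench: grey base plate 176 x 100 x 10 mm, on it a block 132 x 72 mm whose top, the parting face, is 34 mm up. Origin: centre of the base plate's underside; x along the length, y across, z up. A 10 mm stud rises from the centre and carries the T-nut. Two round 20 mm cavities at x = +-31 mm.
- parting_face (a point): Centre of the lower half's parting face. Near its corners (x +-56, y +-26 mm) four 7 mm spring plungers stand 6 mm proud: they carry the upper half's weight, leaving a 6 mm gap. About 9 to 12 N of downward push closes the gap, up to 20 N if the dowels bind; then the faces meet, a solid stop.
- dowel_thick (a point): Tip of the thick steel dowel, 12 mm diameter, 18 mm tall above the parting face, the last 6 mm tapered to 6 mm; at x = -54 mm on the lower half.
- dowel_thin (a point): Tip of the thin steel dowel, 9 mm diameter, 18 mm tall above the parting face, the last 6 mm tapered to 3 mm; at x = +54 mm on the lower half.
- t_nut (a joint): Angle (rad) of the captive T-nut about its upright stud. 0: the bar lies along the lower half's x; this is an end stop, and only there (within about 0.15) does the upper half's slot pass over it. It grows anticlockwise seen from above, up to a stop at 1.6 (bar across). Starts at 0.8 to 1.5. Friction about 0.04 N m; it stays where it is left.
- t_nut_mid (a point): Centre of the T-nut's steel bar, on the stud's axis, 78.5 mm above the bench. The bar is 36 mm long (the point's x), 12 mm wide (y) and 14 mm tall, with a 10 mm round cap 2 mm high on top.
- mould_upper: Loose upper half, aluminium, about 0.4 kg, lying right way up on a black rubber mat 200 x 130 x 4 mm. Origin: centre of its underside; x along its length, y across, z up. Flange 132 x 72 x 10 mm; on it a body 86 (x) x 44 (y) mm reaching up to z = 36 mm, to be gripped across its 44 mm width, fingertips just above the flange. On the lower half both x axes point the same way.
- slot_top (a point): Centre of the upper half's top, 36 mm above its underside, at the mouth of the slot 42.5 mm (x) by 19.5 mm (y) that goes right through for the T-nut. The 8.5 mm filling holes at x = +-31.5 mm are not for the dowels. Pressed shut, this point is 70 mm above the bench; resting on the springs, 76 mm.
- hole_large (a point): Lower mouth of the 13.5 mm hole for the thick dowel, through the 10 mm flange, at x = -54 mm on the upper half.
- hole_small (a point): Lower mouth of the 10.5 mm hole for the thin dowel, through the 10 mm flange, at x = +54 mm on the upper half.
- beaker: Bystander: small glass beaker, 54 x 59 x 68 mm, origin at its underside.
- jar_red_lid: Bystander: glass jar with a red lid, 62 mm diameter, 113 mm tall, origin at its underside.
- kitchen_timer: Bystander: white digital timer, 46 x 66 x 61 mm, origin at its underside.
- spatula: Bystander: spatula with wooden handle lying on the bench, 199 mm long, 17 mm wide, 12 mm high, origin at its underside.
- vial_dark: Bystander: small vial with black cap, 25 mm diameter, 53 mm tall, origin at its underside.
- vial_light: Bystander: small vial with white cap, 25 mm diameter, 53 mm tall, origin at its underside.

How it is judged:
By the outcome, as a careful person would: the job done as asked, in the order asked, and still so for the second after the job is handed in, while the arm keeps its last pose, push and grip.
It also fails if it takes over 51 s, if anything falls off the work surface, if the arm or the gripper's body presses on something with over 40 N, if the wrist force passes 120 N, or if a joint passes its speed limit or range.

## Robot

A 7-joint arm with a two-finger parallel gripper is mounted at the origin on a cart in front of the work surface, level with it; the furniture and walls round the work are solid. World frame = base frame: x ahead of the robot, y to its left, z up, the work surface at z = 0. Lengths are in m, angles in rad, forces in N, time in s.
With the tool pointing down it reaches from about 0.35 to 0.9 m from the base axis. Payload 8.1 kg.
Tool frame: the origin (TCP) lies at the very end of the fingers, on their centre line; the grasp point (between the pads) lies 19 mm behind it (grasp_offset is the distance from the TCP to the grasp point, in m); z points along the fingers, y is the line along which they close (so a half turn about z gives the same grasp; the last joint's range is limited). The gripper opens to 92 mm and grips with 3 to 60 N. Pads are 19 mm wide; open, the fingers measure 130 mm over their backs; the gripper's body (75 mm by 190 mm) begins 47 mm behind the grasp point.
Start: joints at [1.097, 0.434, 0.025, 1.573, -0.012, 1.134, -0.075], TCP at [0.226, -0.583, 0.189] pointing down, gripper open.
Joint ranges: [-2.62, 2.62], [-0.44, 2.09], [-1.27, 1.32], [0.08, 2.57], [-1.32, 4.46], [0.12, 2], [-2.74, 2.74]. Speed limits (rad/s): [2.22, 2.22, 3.01, 3.01, 3.14, 3.14, 3.14].

## Interface

Orientations are given as a rotation vector (axis times angle).
In Python, from cell import observe, get_image, camera_params, sign_off, silhouettes, grasp_offset gives the robot as it stands. The module is installed in compiled form; this text tells all that it offers.
- The arm moves only by the tool jog_arm, never from a script. Its argument "motion" is a list that holds one entry, the list of rows, each a list of 7 numbers: the shift along the tool's x, y, z in m, then the turn, a rotation vector about the tool's x, y, z in rad, then the closure, from -1 (fully open) to 1 (shut), so that 0 is half open. In form: [[[dx, dy, dz, wx, wy, wz, hand], ...]]. A call has 1 to 10 rows; each row is the pose to reach, as a shift and turn from the pose commanded when the call began, along the tool's axes at that moment; what a row does not reach only later rows make up. A row lasts 1/12 s, in which the tool goes at most 41.7 mm and 7.16 degrees, less where a joint would pass 70% of its speed; a pose out of reach is approached as far as the arm can. A call with a gripper value outside its range is refused whole. The fingers move at their own pace and stop on an object; "force" is the grip in N (left out, the last holds). Time passes only in rows, so rows that repeat a pose let the fingers close. It gives the time, the measured TCP pose, the force, the opening and the grip force at its end, in the units of the state.
- observe(): the state, without advancing time (a new reading comes with each control period).
- get_image(name): name is "scene" or "top"; returns the picture (420x560x3 uint8, red, green, blue); there is no depth.
- camera_params(name): a dict with "vertical_fov" (degrees; the focal length in pixels is half the picture's height over the tangent of half this angle, whatever the lens; pixels are square), "cx", "cy" (the principal point, pixels), "T" (4x4, takes a point from camera to world coordinates). Camera axes: x right, y down, z forward; pixel columns grow to the right and rows downward; lengths in m; the calibration is good to about 2 mm. A picture is of the moment at which its call begins. camera_params takes no time and is no camera call.
- sign_off(): hands the job in; it is judged then, once.
Trained networks look in the newest picture that a camera, given by its name, has taken for a name from the list of things; names that differ only in an ending like _2 or _b are one class to them, and where a whole thing is asked for, a point or a joint stands for the part that bears it (a point fixed in the world has none). Each returns a list of dicts, best first, with "p" (0 to 1); they miss things now and then, are a little off and sometimes report something else, mostly with a low value. They report only what shows in the picture. A call takes as long as a camera call.
- silhouettes(query, camera): "mask" (420x560 bool, what is visible of it) and "pixel" ([column, row] in pixels, amid what is visible of it).
The state is a dict: "clock": time; "joints": joint angles; "dq": joint speeds; "joint_efforts": joint torques, N m; "position": TCP position; "ee_rot": TCP orientation; "force": force on the tool from outside, world axes, zero at the start; "ft_torque": the same for the moment, N m; "width": opening from 0.0 (shut) to 1.0 (fully open); "gripper_force": force on a finger pad.
Only numpy, scipy, OpenCV 4.12 (cv2) and the standard library are available. Lean on these libraries where they do the work, as an engineer would, in place of code of your own. Each camera call takes 0.05 s, during which the arm holds its last target. There are 200 camera calls.

## Working session

There is one attempt and no reset: what is moved stays moved. The work goes in short steps, Python scripts to look and compute and a tool call to move; the robot and the scene stay as the last step left them, time stands still between calls to the robot, and variables do not carry over. Pictures are saved under pics/ and viewed, at most 10 in all, crops included, and the job is handed in when it is done.

Besides the shell and the picture viewer there is one more tool, called after "Emit:" as name(argument=value, ...) on one line, values as JSON. jog_arm: Moves the arm, as the interface text tells. Its arguments: {"type":"object","properties":{"motion":{"type":"array"},"force":{"type":"number"}},"required":["motion"]}

```bash
mkdir -p pics
cat > h.py <<'E'
import numpy as np, cv2
from cell import *
def cam(n):
    c=camera_params(n); f=210/np.tan(np.radians(c["vertical_fov"])/2); return f,c["cx"],c["cy"],np.array(c["T"])
def ray(n,px,z):
    f,cx,cy,T=cam(n); d=T[:3,:3]@np.array([(px[0]-cx)/f,(px[1]-cy)/f,1]); return T[:3,3]+d*(z-T[2,3])/d[2]
def proj(n,P):
    f,cx,cy,T=cam(n); p=(np.atleast_2d(P)-T[:3,3])@T[:3,:3]; return p[:,:2]/p[:,2:]*f+[cx,cy]
def save(n,fn,crop=None,s=1):
    im=get_image(n)[:,:,::-1]
    if crop: x0,y0,x1,y1=crop; im=im[y0:y1,x0:x1]
    cv2.imwrite('pics/'+fn,cv2.resize(im,None,fx=s,fy=s,interpolation=cv2.INTER_CUBIC))
E
python3 - <<'E'
from h import *
s=observe(); print({k:np.round(v,3) for k,v in s.items()}, grasp_offset)
for n in("scene","top"):
    save(n,n+'0.png'); f,cx,cy,T=cam(n); print(n,f,cx,cy,T.round(3).tolist())
    for q in("mould_lower","mould_upper","t_nut","dowel_thick","dowel_thin","hole_large","hole_small","slot_top","t_nut_mid"):
        for d in silhouettes(q,n)[:2]:
            m=d["mask"]; r=cv2.minAreaRect(np.argwhere(m)[:,::-1].astype(np.float32)) if m.any() else None
            print(q,round(d["p"],2),np.round(d["pixel"],1),m.sum(),r)
E
```

```text
{'clock': np.float64(0.0), 'joints': array([ 1.097,  0.435,  0.025,  1.574, -0.012,  1.134, -0.075]), 'dq': array([ 0.   ,  0.001, -0.   ,  0.   ,  0.   ,  0.002,  0.   ]), 'joint_efforts': array([-1.0000e-03, -6.6785e+01,  9.8400e-01, -3.1446e+01, -6.1000e-02,
        4.3000e-02,  0.0000e+00]), 'position': array([ 0.226, -0.582,  0.188]), 'ee_rot': array([-3.086e+00, -5.790e-01,  1.000e-03]), 'force': array([ 0.474,  0.41 , -0.226]), 'ft_torque': array([ 0.056, -0.007, -0.018]), 'gripper_force': np.float64(0.0), 'width': np.float64(1.001)} 0.0188
scene 419.04044649184203 285.434919779684 207.80966951641017 [[0.392, -0.372, 0.841, -0.163], [-0.92, -0.174, 0.351, -0.509], [0.016, -0.912, -0.411, 0.42], [0.0, 0.0, 0.0, 1.0]]
mould_lower 0.77 [286.9 237.3] 2659 ((287.1466064453125, 239.4602813720703), (50.20448303222656, 70.08491516113281), 36.67435073852539)
mould_upper 0.68 [180.5 211.5] 1370 ((179.11856079101562, 210.3917694091797), (28.226625442504883, 64.67755126953125), 66.03751373291016)
t_nut 0.61 [288.1 205.5] 146 ((290.1000061035156, 206.20001220703125), (17.392528533935547, 9
[... 1896 characters left out ...]
.528807640075684)
dowel_thin 0.55 [301.5 223.1] 3293 ((301.44390869140625, 223.09510803222656), (44.3503303527832, 75.57015991210938), 12.094757080078125)
dowel_thin 0.36 [303.3 218. ] 129 ((303.7586364746094, 216.6034393310547), (17.826751708984375, 7.613508701324463), 21.801406860351562)
hole_large 0.25 [183.9 201.7] 1821 ((185.66796875, 201.29115295410156), (33.518165588378906, 58.715553283691406), 23.552265167236328)
hole_small 0.89 [184.8 204.3] 1646 ((185.41921997070312, 201.12176513671875), (31.708423614501953, 57.19527053833008), 24.102235794067383)
slot_top 0.86 [187.7 199.7] 1695 ((185.46343994140625, 201.48410034179688), (31.937963485717773, 57.37669372558594), 23.498567581176758)
```

View pics/scene0.png

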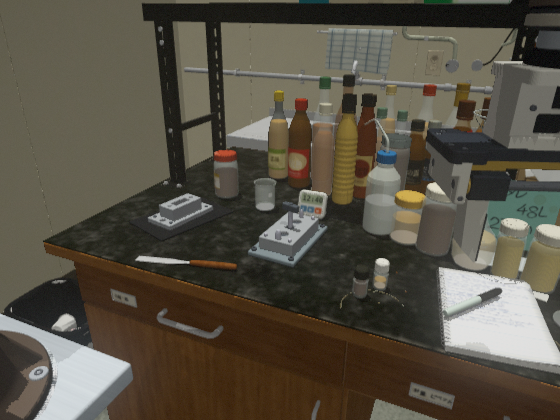

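View pics/top0.png

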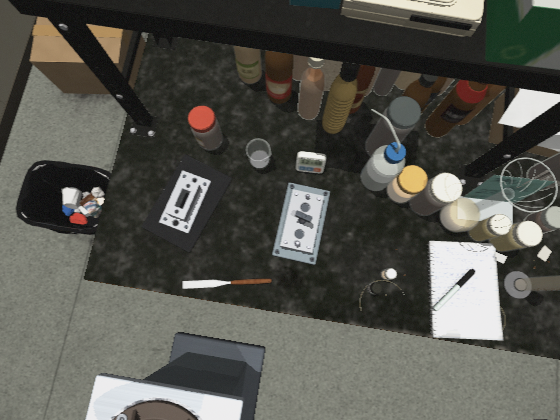

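Scene: the lower half is at about (290,237), the upper half on its mat at (180,211). Top: lower at (301,222), T-nut bar at (303,216) turned across, upper at (186,202). I'll zoom in next.

```bash
cat > crop.py <<'E'
from h import *
import sys
def crops(boxes,fn,s):
    ims={n:get_image(n)[:,:,::-1] for n in set(b[0] for b in boxes)}
    out=[]
    for n,x0,y0,w,h in boxes:
        im=cv2.resize(ims[n][y0:y0+h,x0:x0+w],None,fx=s,fy=s,interpolation=cv2.INTER_CUBIC)
        for k in range(0,w,10): cv2.putText(im,str(x0+k),(k*s,8),0,.3,(0,255,255)); cv2.line(im,(k*s,8),(k*s,14),(0,255,255))
        for k in range(10,h,10): cv2.putText(im,str(y0+k),(0,k*s+3),0,.3,(0,255,255))
        out.append(im)
    cv2.imwrite('pics/'+fn,np.hstack(out))
E
python3 - <<'E'
from crop import *
crops([("top",155,160,65,85),("top",268,180,65,85)],"t1.png",6)
crops([("scene",140,180,80,60),("scene",248,195,80,70)][:1],"s1.png",8)
crops([("scene",248,195,85,70)],"s2.png",8)
print(proj("top",[[.226,-.582,.188]]),proj("scene",[[.226,-.582,.188]]))
for n,d in (("top",{"low":[(301.3,222.9),.01],"up":[(185.5,201.3),.04]}),("scene",{"low":[(287.5,239),.034],"up":[(178.8,210.2),.025]})):
    for k,(p,z) in d.items(): print(n,k,ray(n,p,z).round(3))
E
```

```text
[[492.53324367 425.55886489]] [[513.24163366 291.17263542]]
top low [ 0.544 -0.224  0.01 ]
top up [0.545 0.039 0.04 ]
scene low [ 0.494 -0.24   0.034]
scene up [0.532 0.04  0.025]
```

View pics/t1.png

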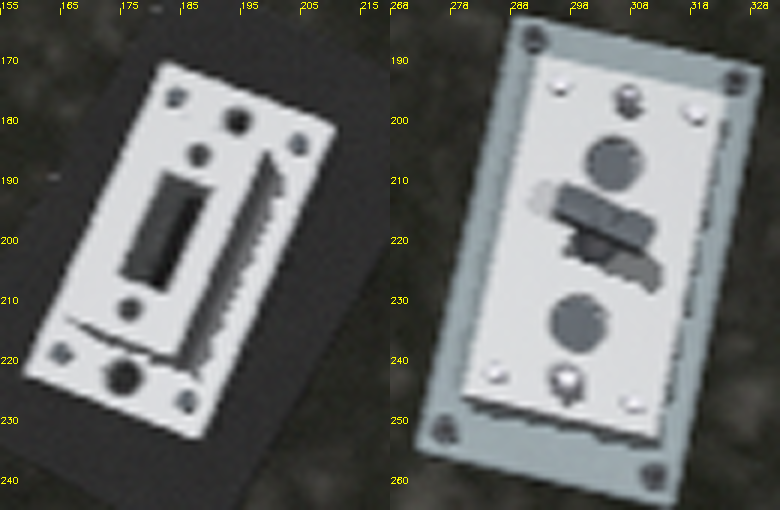

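View pics/s1.png

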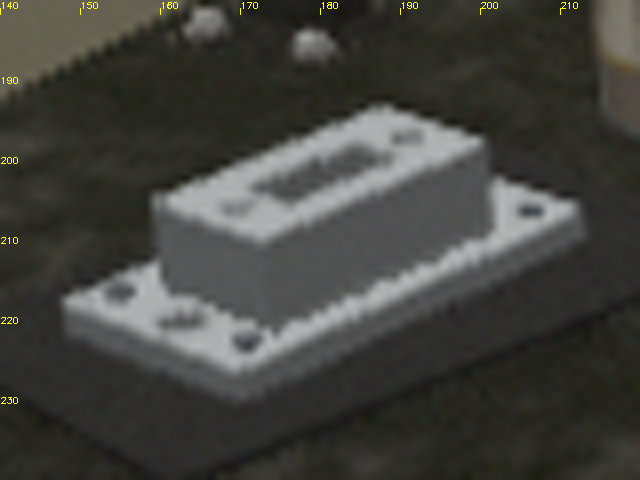

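View pics/s2.png

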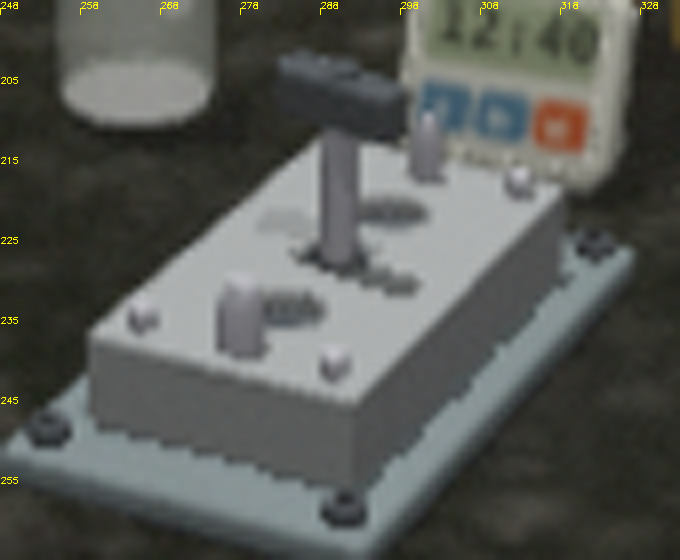

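```bash
cat > fit.py <<'E'
from h import *
from scipy.optimize import least_squares
def conv(X,Y,ox,oy,s): return [(X+.5)/s-.5+ox,(Y+.5)/s-.5+oy]
low=[]; up=[]
def A(L,cam,ox,oy,s,rows):
    for x,y,z,X,Y in rows: L.append((cam,x/1e3,y/1e3,z/1e3,*conv(X,Y,ox,oy,s)))
A(low,"top",268-65,180,6,[(88,50,10,513,15),(88,-50,10,763,68),(-88,-50,10,677,510),(-88,50,10,414,448),(66,36,34,541,55),(66,-36,34,728,97),(-66,-36,34,660,440),(-66,36,34,463,395),(31,0,34,613,163),(-31,0,34,579,323),(56,26,40,560,86),(56,-26,40,695,112),(-56,26,40,497,372),(-56,-26,40,633,402),(-54,0,52,567,378),(54,0,52,628,93)])
A(low,"scene",248,195,8,[(-66,36,34,90,335),(-66,-36,34,355,403),(66,-36,34,563,192),(-56,26,40,142,303),(-56,-26,40,334,350),(56,-26,40,520,172),(-54,0,52,242,278),(54,0,52,428,113)])
A(up,"top",155,160,6,[(66,36,14,165,62),(66,-36,14,337,128),(-66,-36,14,200,438),(-66,36,14,24,374),(56,26,14,176,97),(56,-26,14,298,145),(-56,26,14,61,353),(-56,-26,14,187,401),(-54,0,14,124,376),(54,0,14,238,121),(31.5,0,40,199,155),(-31.5,0,40,129,308)])
A(up,"scene",140,180,8,[(-66,36,14,65,298),(-66,-36,14,245,372),(66,-36,14,580,207),(-43,22,40,155,200),(-43,-22,40,265,240),(43,-22,40,485,147),(43,22,40,385,105),(-54,0,14,182,320),(-56,26,14,120,292),(-56,-26,14,247,340),(56,-26,14,530,210),(-31.5,0,40,240,208),(31.5,0,40,407,137)])
def fit(L,p0,cams=("top","scene")):
    L=[l for l in L if l[0] in cams]
    def W(p,l): c,s=np.cos(p[2]),np.sin(p[2]); return [p[0]+c*l[1]-s*l[2],p[1]+s*l[1]+c*l[2],l[3]]
    f=lambda p: np.concatenate([proj(l[0],W(p,l))[0]-l[4:] for l in L])
    r=least_squares(f,p0,loss="soft_l1",f_scale=.7); return r.x,f(r.x).reshape(-1,2)
if __name__=="__main__":
    for n,L,p0 in(("low",low,[.54,-.22,0]),("up",up,[.54,.04,0])):
        for c in(("top",),("scene",),("top","scene")):
            p,r=fit(L,p0,c); print(n,c,p.round(4),"rms px",np.sqrt((r**2).mean()).round(2),np.abs(r).max().round(2))
    # T-nut
    P=[ray("top",conv(X,Y,203,180,6),.0855) for X,Y in((563,183),(655,215),(640,250),(552,213))]
    print(np.round(P,4)); d=P[1]-P[0]; d2=P[2]-P[3]
    print(np.arctan2(-d[1],-d[0]),np.arctan2(-d2[1],-d2[0]))
E
python3 fit.py
```

```text
low ('top',) [ 0.5462 -0.2244 -0.0572] rms px 0.32 0.72
low ('scene',) [ 0.5446 -0.224  -0.0543] rms px 0.27 0.7
low ('top', 'scene') [ 0.5459 -0.2241 -0.0576] rms px 0.36 0.89
up ('top',) [ 0.5513  0.0478 -0.2013] rms px 0.41 0.96Traceback (most recent call last):
  File "fit.py", line 19, in <module>
    p,r=fit(L,p0,c); print(n,c,p.round(4),"rms px",np.sqrt((r**2).mean()).round(2),np.abs(r).max().round(2))
        ~~~^^^^^^^^
  File "fit.py", line 15, in fit
    r=least_squares(f,p0,loss="soft_l1",f_scale=.7); return r.x,f(r.x).reshape(-1,2)
    return func(*args, **kwargs)
    result = trf(vector_fun.fun, vector_fun.jac, x0, f0, J0, lb, ub, ftol, xtol,
                 gtol, max_nfev, x_scale, loss_function, tr_solver,
                 tr_options.copy(), verbose, callback=callback_wrapped)
    return trf_no_bounds(
        fun, jac, x0, f0, J0, ftol, xtol, gtol, max_nfev, x_scale,
        loss_function, tr_solver, tr_options, verbose, callback=callback)
    f_new = fun(x_new)
    self._update_fun()
    ~~~~~~~~~~~~~~~~^^
    self.f = self.fun_wrapped(xp_copy(self.x))
             ~~~~~~~~~~~~~~~~^^^^^^^^^^^^^^^^^
    return np.atleast_1d(self.fun(x))
                         ~~~~~~~~^^^
    return self.f(x, *self.args, **self.kwargs)
           ~~~~~~^^^^^^^^^^^^^^^^^^^^^^^^^^^^^^
  File "fit.py", line 14, in <lambda>
    f=lambda p: np.concatenate([proj(l[0],W(p,l))[0]-l[4:] for l in L])
                                ~~~~^^^^^^^^^^^^^
  File "h.py", line 8, in proj
    f,cx,cy,T=cam(n); p=(np.atleast_2d(P)-T[:3,3])@T[:3,:3]; return p[:,:2]/p[:,2:]*f+[cx,cy]
              ~~~^^^
  File "h.py", line 4, in cam
    c=camera_params(n); f=210/np.tan(np.radians(c["vertical_fov"])/2); return f,c["cx"],c["cy"],np.array(c["T"])
ValueError: time passes only in moves, steps and waits
```

```bash
sed -i 's/^def cam/import functools\n@functools.cache\ndef cam/' h.py; python3 fit.py; python3 -c "
from h import *
from scipy.spatial.transform import Rotation as R
s=observe();print(s['clock'],R.from_rotvec(s['ee_rot']).as_matrix().round(4).tolist(),s['position'].round(4))"
```

```text
low ('top',) [ 0.5462 -0.2244 -0.0572] rms px 0.32 0.72
low ('scene',) [ 0.5446 -0.224  -0.0543] rms px 0.27 0.7
low ('top', 'scene') [ 0.5459 -0.2241 -0.0576] rms px 0.36 0.89
up ('top',) [ 0.5513  0.0478 -0.2013] rms px 0.41 0.96
up ('scene',) [ 0.5493  0.0474 -0.1882] rms px 0.42 0.98
up ('top', 'scene') [ 0.5508  0.0479 -0.1986] rms px 0.47 1.17
[[ 0.5557 -0.2081  0.0855]
 [ 0.5495 -0.2416  0.0855]
 [ 0.5364 -0.2383  0.0855]
 [ 0.5444 -0.2059  0.0855]]
1.3903815135244373 1.3267163500642332
1.15 [[0.9321, 0.3623, -0.0], [0.3623, -0.9321, -0.0], [-0.0, 0.0, -1.0]] [ 0.2264 -0.5825  0.1889]
```

```bash
cat > go.py <<'E'
from h import *
from scipy.spatial.transform import Rotation as R
def go(x,y,z,yaw):
    s=observe(); M=R.from_rotvec(s['ee_rot']).as_matrix()
    D=R.from_euler('z',yaw).as_matrix()@np.diag([1,-1,-1.])
    print('t',round(s['clock'],2),'pos',s['position'].round(4),'yaw',np.arctan2(M[1,0],M[0,0]).round(4),'j7',s['joints'][6].round(2))
    print(' shift',(M.T@(np.array([x,y,z])-s['position'])).round(4),'rot',R.from_matrix(M.T@D).as_rotvec().round(4))
E
python3 - <<'E'
from go import *
for n,px in dict(blue=(380,232),yel=(405,242),grey=(433,253),white=(470,266),timer=(312,217),beaker=(265,209),jar=(228,196),amber=(343,203)).items(): print(n,ray("scene",px,0).round(3))
go(.40,-.33,.19,.95)
go(.546,-.224,.15,1.36)
E
```

```text
blue [ 0.666 -0.387  0.   ]
yel [ 0.642 -0.444  0.   ]
grey [ 0.62  -0.502  0.   ]
white [ 0.598 -0.571  0.   ]
timer [ 0.675 -0.227  0.   ]
beaker [ 0.669 -0.108  0.   ]
jar [0.702 0.013 0.   ]
amber [ 0.785 -0.27   0.   ]
t 1.15 pos [ 0.2264 -0.5825  0.1889] yaw 0.3707 j7 -0.08
 shift [ 0.2533 -0.1725 -0.0011] rot [ 0.      0.     -0.5793]
t 1.15 pos [ 0.2264 -0.5825  0.1889] yaw 0.3707 j7 -0.08
 shift [ 0.4278 -0.2184  0.0389] rot [ 0.      0.     -0.9893]
```

Emit:
jog_arm(motion=[[[0.127,-0.086,0,0,0,-0.29,0.1],[0.127,-0.086,0,0,0,-0.29,0.1],[0.127,-0.086,0,0,0,-0.29,0.1],[0.127,-0.086,0,0,0,-0.29,0.1],[0.253,-0.173,0,0,0,-0.58,0.1],[0.253,-0.173,0,0,0,-0.58,0.1],[0.253,-0.173,0,0,0,-0.58,0.1],[0.253,-0.173,0,0,0,-0.58,0.1],[0.253,-0.173,0,0,0,-0.58,0.1],[0.253,-0.173,0,0,0,-0.58,0.1]]], force=15)

```text
clock: 1.98
position: [0.4008, -0.3281, 0.1892]
ee_rot: [2.79, 1.443, 0.001]
force: [0.1, -0.3, -0.0]
width: 0.447
gripper_force: 0.0
```

```bash
python3 -c "
from go import *
go(.546,-.224,.15,1.36)"
```

```text
t 1.98 pos [ 0.4008 -0.3281  0.1892] yaw 0.9545 j7 -0.1
 shift [0.1689 0.0583 0.0393] rot [ 5.000e-04 -2.000e-04 -4.055e-01]
```

Emit:
jog_arm(motion=[[[0.169,0.058,0.039,0,0,-0.406,0.1],[0.169,0.058,0.039,0,0,-0.406,0.1],[0.169,0.058,0.039,0,0,-0.406,0.1],[0.169,0.058,0.039,0,0,-0.406,0.1],[0.169,0.058,0.039,0,0,-0.406,0.1],[0.169,0.058,0.039,0,0,-0.406,0.1],[0.169,0.058,0.065,0,0,-0.406,0.1],[0.169,0.058,0.09,0,0,-0.406,0.1],[0.169,0.058,0.11,0,0,-0.406,0.1],[0.169,0.058,0.123,0,0,-0.406,0.1]]])

```text
clock: 2.82
position: [0.5426, -0.2283, 0.0638]
ee_rot: [-2.448, -1.967, 0.004]
force: [-0.4, -0.2, 0.6]
width: 0.45
gripper_force: 0.0
```

Emit:
jog_arm(motion=[[[0,0,0,0,0,0,0.1],[0,0,0,0,0,0,0.4],[0,0,0,0,0,0,0.6],[0,0,0,0,0,0,0.8],[0,0,0,0,0,0,0.9],[0,0,0,0,0,0,1],[0,0,0,0,0,0,1]]], force=15)

```text
clock: 3.4
position: [0.5453, -0.2259, 0.0665]
ee_rot: [2.445, 1.971, 0.001]
force: [0.3, 0.8, 0.3]
width: 0.067
gripper_force: 0.0
```

```bash
python3 -c "
from go import *
go(.546,-.224,.066,-.057)
s=observe();print(s['force'],s['ft_torque'],s['width']*92)"
```

```text
t 3.4 pos [ 0.5453 -0.2259  0.0665] yaw 1.3567 j7 -0.1
 shift [0.002  0.0003 0.0005] rot [ 9.0000e-04 -4.0000e-04  1.4137e+00]
[0.27546553 0.78393223 0.30810438] [-0.04114957 -0.10621673  0.01249291] 6.186526783259906
```

Run:
```python
from crop import *
crops([("scene",240,150,95,90)],"s3.png",6)
```

```text
(no output)
```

View pics/s3.png

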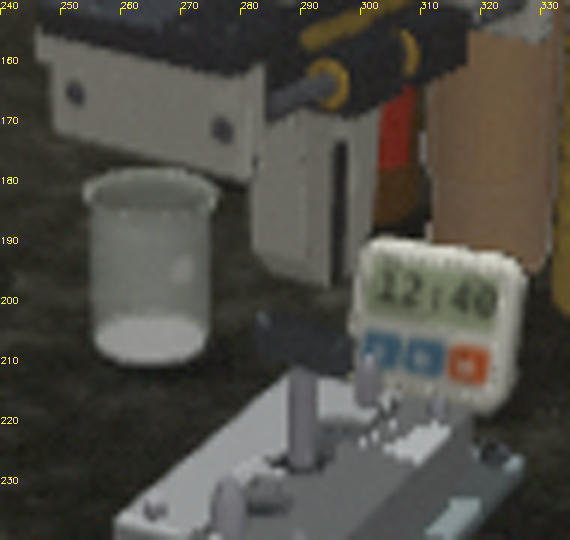

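Emit:
jog_arm(motion=[[[0,0,0,0,0,0,1],[0,0,0,0,0,0,1]]])

```text
clock: 3.62
position: [0.545, -0.2258, 0.066]
ee_rot: [2.446, 1.971, 0.0]
force: [-0.4, -0.1, 0.5]
width: 0.004
gripper_force: 0.0
```

```bash
python3 -c "
from h import *
print(proj('scene',[[.545,-.226,.066],[.546,-.224,.0785],[.546,-.224,.0875]]))
s=observe();print(s['position'])
f,cx,cy,T=cam('scene')
for z in(.066,.08,.09,.1):print(z,ray('scene',(291,197),z).round(3))
for d in silhouettes('t_nut','scene'): print(d['p'],d['pixel'])
save('top','t2.png',(230,130,370,280),4)"
```

```text
[[291.13045842 212.49265155]
 [290.52918341 206.44795814]
 [290.62355759 202.31688008]]
[ 0.54501732 -0.22577154  0.06601145]
0.066 [ 0.619 -0.195  0.066]
0.08 [ 0.588 -0.208  0.08 ]
0.09 [ 0.566 -0.217  0.09 ]
0.1 [ 0.544 -0.225  0.1  ]
0.62 [359.9, 278.4]
0.59 [292.6, 208.7]
```

View pics/t2.png

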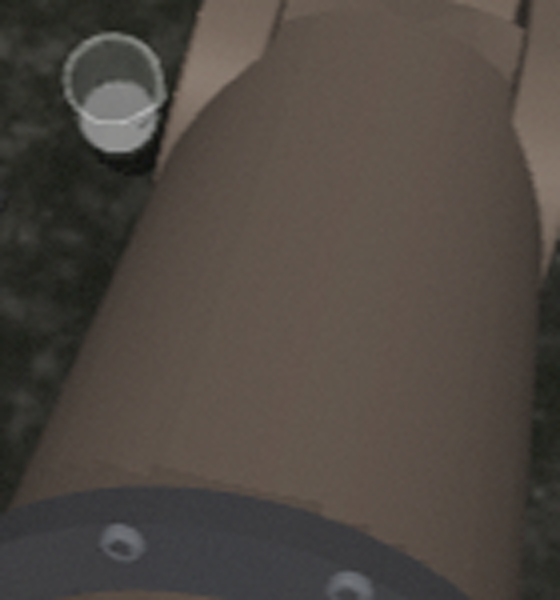

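```bash
python3 -c "
from h import *
t=np.array([.2264,-.5825,.1889]);y=np.array([.3623,-.9321,0]);x=np.array([.9321,.3623,0])
for o in(-.046,-.065,.046,.065):
  for z in (0,.034): print(o,z,proj('scene',[t+o*y-.0*x+[0,0,z]]).round(0))
im=cv2.imread('pics/scene0.png')
cv2.imwrite('pics/s0c.png',cv2.resize(im[100:330,400:560],None,fx=2.5,fy=2.5))"
```

```text
-0.046 0 [[465. 289.]]
-0.046 0.034 [[472. 258.]]
-0.065 0 [[445. 288.]]
-0.065 0.034 [[451. 257.]]
0.046 0 [[563. 292.]]
0.046 0.034 [[574. 261.]]
0.065 0 [[584. 292.]]
0.065 0.034 [[595. 262.]]
```

View pics/s0c.png

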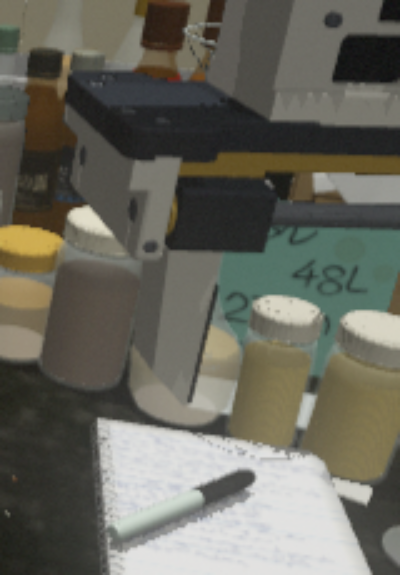

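The last crop shows the real fingertips about 32 mm above the reported TCP, at about (474,260) instead of (465,289). That is why the fingers closed above the bar. I'll check this with a gentle touch.

Emit:
jog_arm(motion=[[[0,0,0.003,0,0,0,1],[0,0,0.006,0,0,0,1],[0,0,0.008,0,0,0,1],[0,0,0.009,0,0,0,1],[0,0,0.01,0,0,0,1],[0,0,0.01,0,0,0,1]]])

```text
clock: 4.22
position: [0.5448, -0.2258, 0.0556]
ee_rot: [-2.446, -1.971, 0.0]
force: [-0.4, -0.1, 0.3]
width: 0.004
gripper_force: 0.0
```

Emit:
jog_arm(motion=[[[0,0,0.001,0,0,0,1],[0,0,0.002,0,0,0,1],[0,0,0.003,0,0,0,1],[0,0,0.003,0,0,0,1]]])

```text
clock: 4.55
position: [0.5449, -0.2258, 0.0528]
ee_rot: [-2.446, -1.971, 0.0]
force: [-0.2, 0.1, -0.0]
width: 0.006
gripper_force: 0.0
```

Emit:
jog_arm(motion=[[[0,0,0.001,0,0,0,1],[0,0,0.002,0,0,0,1],[0,0,0.003,0,0,0,1],[0,0,0.003,0,0,0,1]]])

```text
clock: 4.88
position: [0.5449, -0.2258, 0.0497]
ee_rot: [-2.446, -1.971, 0.0]
force: [-0.7, -0.4, -0.6]
width: 0.005
gripper_force: 0.0
```

Emit:
jog_arm(motion=[[[0,0,0.001,0,0,0,1],[0,0,0.002,0,0,0,1],[0,0,0.003,0,0,0,1],[0,0,0.003,0,0,0,1]]])

```text
clock: 5.22
position: [0.5452, -0.2259, 0.048]
ee_rot: [2.446, 1.971, 0.0]
force: [-3.7, 1.0, 10.3]
width: 0.005
gripper_force: 5.5
```

Run:
```python
from h import *
get_image("scene")
for q in("t_nut",):
    for d in silhouettes(q,"scene"): print(d['p'],d['pixel'],d['mask'].sum())
im=get_image("scene"); cv2.imwrite('pics/s4.png',cv2.resize(im[150:260,250:340,::-1],None,fx=5,fy=5))
print(observe()['position'],observe()['force'])
```

```text
0.44 [289.7, 206.3] 114
0.33 [179.5, 212.3] 1345
[ 0.54513979 -0.22586728  0.04797547] [-3.65537444  0.93398616 10.68916458]
```

View pics/s4.png

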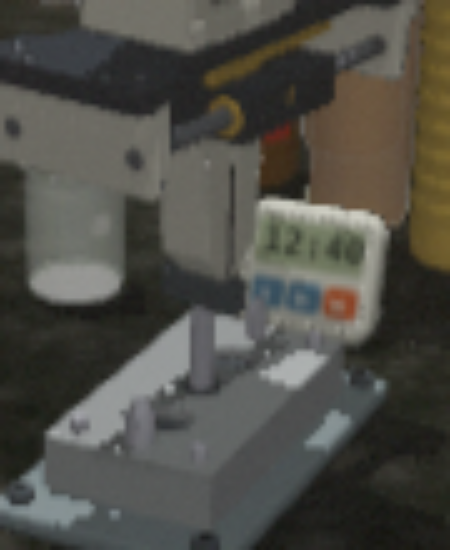

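s4 shows the shut fingertips, about (290,205), resting on the bar's cap. Contact at reported z 0.048 puts the true tips about 39.5 mm above the reported TCP, so I'll correct for that.

Emit:
jog_arm(motion=[[[0.001,0,-0.012,0,0,0,0.9],[0.001,0,-0.012,0,0,0,0.1],[0.001,0,-0.012,0,0,0,0.1],[0.001,0,-0.012,0,0,0,0.1],[0.001,0,-0.012,0,0,0,0.1],[0.001,0,-0.012,0,0,0,0.1],[0.001,0,0.005,0,0,0,0.1],[0.001,0,0.015,0,0,0,0.1],[0.001,0,0.024,0,0,0,0.1],[0.001,0,0.024,0,0,0,0.1]]])

```text
clock: 6.2
position: [0.5436, -0.2244, 0.0207]
ee_rot: [-2.444, -1.97, 0.003]
force: [-0.7, -0.3, -0.3]
width: 0.448
gripper_force: 0.0
```

Emit:
jog_arm(motion=[[[0,0,0,0,0,0,0.4],[0,0,0,0,0,0,0.7],[0,0,0,0,0,0,0.85],[0,0,0,0,0,0,0.9],[0,0,0,0,0,0,1],[0,0,0,0,0,0,1]]], force=15)

```text
clock: 6.7
position: [0.5455, -0.225, 0.0234]
ee_rot: [2.446, 1.971, 0.0]
force: [-0.5, 0.4, 1.9]
width: 0.127
gripper_force: 14.8
```

```bash
python3 -c "
from go import *
go(.546,-.224,.023,-.057)
s=observe();print(s['force'],s['ft_torque'],s['width']*92,s['gripper_force'])"
```

```text
t 6.7 pos [ 0.5455 -0.225   0.0234] yaw 1.3566 j7 -0.12
 shift [0.0011 0.0003 0.0004] rot [ 7.0000e-04 -3.0000e-04  1.4136e+00]
[-0.52077413  0.40440206  1.91154255] [ 0.05708222 -0.00786972 -0.01007356] 11.692105328117808 14.840312004089355
```

Emit:
jog_arm(motion=[[[0,0,0,0,0,0.1,1],[0,0,0,0,0,0.2,1],[0,0,0,0,0,0.3,1],[0,0,0,0,0,0.4,1],[0,0,0,0,0,0.5,1],[0,0,0,0,0,0.6,1],[0,0,0,0,0,0.7,1],[0,0,0,0,0,0.8,1],[0,0,0,0,0,0.9,1],[0,0,0,0,0,1.0,1]]], force=15)

```text
clock: 7.53
position: [0.5446, -0.2242, 0.0233]
ee_rot: [-3.092, -0.55, 0.001]
force: [-3.9, 1.6, 6.5]
width: 0.134
gripper_force: 15.0
```

Emit:
jog_arm(motion=[[[0,0,0,0,0,0.1,1],[0,0,0,0,0,0.2,1],[0,0,0,0,0,0.3,1],[0,0,0,0,0,0.36,1],[0,0,0,0,0,0.4,1],[0,0,0,0,0,0.42,1],[0,0,0,0,0,0.43,1],[0,0,0,0,0,0.43,1]]])

```text
clock: 8.2
position: [0.5445, -0.2238, 0.0233]
ee_rot: [-3.139, 0.114, 0.002]
force: [-4.1, 2.6, 6.8]
width: 0.127
gripper_force: 15.1
```

```bash
python3 -c "
from go import *
go(.546,-.224,.023,-.057)
s=observe();print(s['force'],s['ft_torque'],s['width']*92,s['gripper_force'])"
```

```text
t 8.2 pos [ 0.5445 -0.2238  0.0233] yaw -0.0729 j7 -1.28
 shift [0.0015 0.0001 0.0003] rot [-0.0009  0.0013 -0.0159]
[-4.05219043  2.64179695  6.79111619] [0.63221059 0.86576305 0.2163395 ] 11.697691481353386 15.095920264720917
```

Emit:
jog_arm(motion=[[[0,0,0,0,0,-0.01,0.1],[0,0,0,0,0,-0.01,0.1],[0,0,0,0,0,-0.01,0.1],[0,0,0,0,0,-0.01,0.1],[0,0,0,0,0,-0.01,0.1],[0,0,-0.02,0,0,-0.01,0.1],[0,0,-0.05,0,0,-0.01,0.1],[0,0,-0.08,0,0,-0.01,-0.5],[0,0,-0.08,0,0,-0.01,-0.5]]])

```text
clock: 8.95
position: [0.5486, -0.2263, 0.1085]
ee_rot: [3.138, -0.1, 0.013]
force: [0.8, 0.6, 0.2]
width: 0.547
gripper_force: 0.0
```

Run:
```python
from go import *
go(.5508,.0479,.1,-.1986)
for n in("top","scene"):
    im=get_image(n)
    for d in silhouettes("t_nut",n)[:2]:
        print(n,d['p'],d['pixel'],d['mask'].sum(),cv2.minAreaRect(np.argwhere(d['mask'])[:,::-1].astype(np.float32)))
cv2.imwrite('pics/s5.png',cv2.resize(get_image("scene")[190:260,240:340,::-1],None,fx=5,fy=5))
```

```text
t 8.95 pos [ 0.5486 -0.2263  0.1085] yaw -0.0638 j7 -1.28
 shift [-0.0153 -0.2738  0.0078] rot [ 0.0016 -0.0083  0.1348]
top 0.37 [205.0, 125.8] 1081 ((205.5689697265625, 127.67242431640625), (45.86674880981445, 26.925825119018555), 68.19859313964844)
scene 0.52 [285.5, 239.7] 2766 ((286.64605712890625, 239.1902618408203), (47.318260192871094, 72.05921936035156), 41.18592834472656)
scene 0.31 [181.2, 208.2] 1305 ((178.61302185058594, 210.4486083984375), (27.310993194580078, 64.47049713134766), 65.55604553222656)
```

View pics/s5.png

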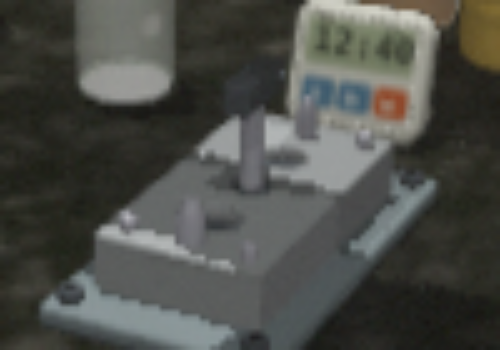

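The bar is now end-on in s5, at about (288,208), so it lies along the slot direction. Next is the upper half.

Emit:
jog_arm(motion=[[[-0.015,-0.274,0.008,0,0,0.135,-0.5],[-0.015,-0.274,0.008,0,0,0.135,-0.5],[-0.015,-0.274,0.008,0,0,0.135,-0.5],[-0.015,-0.274,0.008,0,0,0.135,-0.5],[-0.015,-0.274,0.008,0,0,0.135,-0.5],[-0.015,-0.274,0.008,0,0,0.135,-0.5],[-0.015,-0.274,0.008,0,0,0.135,-0.5],[-0.015,-0.274,0.008,0,0,0.135,-0.5],[-0.015,-0.274,0.008,0,0,0.135,-0.5],[-0.015,-0.274,0.008,0,0,0.135,-0.5]]])

```text
clock: 10.03
position: [0.547, 0.0484, 0.0941]
ee_rot: [3.125, -0.312, -0.002]
force: [0.3, 0.4, -1.0]
width: 0.751
gripper_force: 0.0
```

```bash
python3 -c "
from go import *
go(.5508,.0479,-.008,-.1986)"
```

```text
t 10.03 pos [0.547  0.0484 0.0941] yaw -0.1988 j7 -1.92
 shift [ 0.004  -0.0004  0.1021] rot [ 0.0014  0.0013 -0.0002]
```

Emit:
jog_arm(motion=[[[0.004,0,0.03,0.0014,0.0013,0,-0.5],[0.004,0,0.06,0.0014,0.0013,0,-0.5],[0.004,0,0.08,0.0014,0.0013,0,-0.5],[0.004,0,0.095,0.0014,0.0013,0,-0.5],[0.004,0,0.103,0.0014,0.0013,0,-0.5],[0.004,0,0.103,0.0014,0.0013,0,-0.5],[0.004,0,0.103,0.0014,0.0013,0,-0.5]]])

```text
clock: 10.62
position: [0.5516, 0.0475, -0.008]
ee_rot: [-3.125, 0.314, -0.002]
force: [0.1, -0.3, -0.1]
width: 0.753
gripper_force: 0.0
```

Emit:
jog_arm(motion=[[[0,0,0.003,0,0,0,-0.5],[0,0,0.006,0,0,0,-0.5],[0,0,0.009,0,0,0,-0.5],[0,0,0.009,0,0,0,-0.5]]])

```text
clock: 10.95
position: [0.5515, 0.0488, -0.0171]
ee_rot: [-3.125, 0.311, -0.002]
force: [-0.9, -0.0, -0.4]
width: 0.751
gripper_force: 0.0
```

```bash
python3 -c "
from go import *
go(.5508,.0479,-.020,-.1986);s=observe();print(s['force'])"
```

```text
t 10.95 pos [ 0.5515  0.0488 -0.0171] yaw -0.1981 j7 -1.9
 shift [-0.0005  0.0011  0.0029] rot [-0.0015 -0.0014  0.0005]
[-0.92208446 -0.02948353 -0.44883148]
```

Emit:
jog_arm(motion=[[[0,0,0.002,0,0,0,-0.5],[0,0,0.004,0,0,0,-0.5],[0,0,0.005,0,0,0,-0.5],[0,0,0.005,0,0,0,-0.5]]])

```text
clock: 11.28
position: [0.5513, 0.0488, -0.0223]
ee_rot: [-3.125, 0.311, -0.002]
force: [0.6, -0.6, 0.2]
width: 0.75
gripper_force: 0.0
```

Emit:
jog_arm(motion=[[[0,0.001,0,0,0,0,-0.2],[0,0.001,0,0,0,0,0],[0,0.001,0,0,0,0,0.1],[0,0.001,0,0,0,0,0.3],[0,0.001,0,0,0,0,1],[0,0.001,0,0,0,0,1],[0,0.001,0,0,0,0,1],[0,0.001,0,0,0,0,1]]], force=50)

```text
clock: 11.95
position: [0.5514, 0.0479, -0.022]
ee_rot: [-3.125, 0.311, -0.002]
force: [0.8, -0.4, 0.4]
width: 0.476
gripper_force: 50.0
```

```bash
python3 -c "
from go import *
go(.5508,.0479,.095,-.1986);s=observe();print(s['force'],s['ft_torque'],s['width']*92,s['gripper_force'])"
```

```text
t 11.95 pos [ 0.5514  0.0479 -0.022 ] yaw -0.1982 j7 -1.9
 shift [-4.00e-04 -1.00e-04 -1.17e-01] rot [-0.0014 -0.0014  0.0004]
[ 0.77852111 -0.37617888  0.41429631] [0.02312288 0.034566   0.00123701] 43.82384474826349 49.99568223953247
```

Emit:
jog_arm(motion=[[[0,0,-0.01,0,0,0,1],[0,0,-0.03,0,0,0,1],[0,0,-0.05,0,0,0,1],[0,0,-0.07,0,0,0,1],[0,0,-0.09,0,0,0,1],[0,0,-0.105,0,0,0,1],[0,0,-0.112,0,0,0,1],[0,0,-0.112,0,0,0,1]]])

```text
clock: 12.62
position: [0.552, 0.0478, 0.0916]
ee_rot: [-3.124, 0.311, -0.006]
force: [0.4, 0.1, -4.8]
width: 0.477
gripper_force: 50.0
```

```bash
python3 -c "
from go import *
go(.5463,-.224,.09,-.0575);s=observe();print(s['force'],s['ft_torque'],s['width']*92,s['gripper_force'])"
```

```text
t 12.62 pos [0.552  0.0478 0.0916] yaw -0.1983 j7 -1.91
 shift [0.048  0.2676 0.0012] rot [-0.0021 -0.0039 -0.1408]
[ 0.39643402  0.13883819 -4.81185633] [0.06103426 0.01015756 0.00517653] 43.9104802348316 49.99352753162384
```

Emit:
jog_arm(motion=[[[0.005,0.02,0,0,0,-0.01,1],[0.01,0.05,0,0,0,-0.03,1],[0.015,0.085,0,0,0,-0.05,1],[0.022,0.12,0,0,0,-0.07,1],[0.028,0.155,0,0,0,-0.09,1],[0.034,0.19,0,0,0,-0.11,1],[0.04,0.225,0,0,0,-0.125,1],[0.045,0.25,0,0,0,-0.135,1],[0.048,0.263,0,0,0,-0.14,1],[0.048,0.268,0,0,0,-0.141,1]]])

```text
clock: 13.45
position: [0.5439, -0.2281, 0.0883]
ee_rot: [-3.14, 0.097, 0.001]
force: [-0.1, -0.2, -3.7]
width: 0.474
gripper_force: 50.0
```

Emit:
jog_arm(motion=[[[0,0,0,0,0,0,1],[0,0,0,0,0,0,1],[0,0,0,0,0,0,1]]])

```text
clock: 13.7
position: [0.5455, -0.2222, 0.0891]
ee_rot: [-3.138, 0.086, -0.001]
force: [0.3, 0.8, -2.8]
width: 0.477
gripper_force: 50.0
```

Run:
```python
from go import *
go(.5463,-.224,.068,-.0575);s=observe();print(s['force'],s['ft_torque'],s['width']*92)
M=R.from_rotvec(s['ee_rot']).as_matrix(); p=s['position']
# predicted outline of held upper vs seen mask
im=get_image("scene"); m=silhouettes("mould_upper","scene")
for d in m[:2]: print(d['p'],d['pixel'],d['mask'].sum())
yaw=np.arctan2(M[1,0],M[0,0]); c,sn=np.cos(yaw),np.sin(yaw); z0=p[2]+.026
def W(x,y,z): x=x-.0006; return [p[0]+c*x-sn*y,p[1]+sn*x+c*y,z0+z]
pts=np.array([W(x,y,z) for x in(-.066,.066) for y in(-.036,.036) for z in(0,.01)])
q=proj("scene",pts); print(q.round(1).tolist()); print("pred ext",q.min(0),q.max(0))
a=np.argwhere(m[0]['mask'])[:,::-1]; print("seen ext",a.min(0),a.max(0))
```

```text
t 13.7 pos [ 0.5455 -0.2222  0.0891] yaw -0.055 j7 -1.28
 shift [0.0009 0.0018 0.0211] rot [-0.0025 -0.0006  0.0025]
[ 0.32904153  0.83201331 -2.81122883] [-0.00118244  0.03328299  0.01121967] 43.846924040820035
[[292.0, 205.0], [292.1, 199.9], [257.1, 197.6], [257.1, 192.6], [319.5, 182.1], [319.8, 177.5], [288.0, 176.3], [288.1, 171.9]]
pred ext [257.08026119 171.86592141] [319.7705847  204.98812427]Traceback (most recent call last):
  File "<stdin>", line 11, in <module>
IndexError: list index out of range
```

Emit:
jog_arm(motion=[[[0.001,0.002,0,-0.0025,0,0.0025,1],[0.001,0.002,0,-0.0025,0,0.0025,1],[0.001,0.002,0.003,-0.0025,0,0.0025,1],[0.001,0.002,0.006,-0.0025,0,0.0025,1],[0.001,0.002,0.009,-0.0025,0,0.0025,1],[0.001,0.002,0.012,-0.0025,0,0.0025,1],[0.001,0.002,0.012,-0.0025,0,0.0025,1],[0.001,0.002,0.012,-0.0025,0,0.0025,1]]])

```text
clock: 14.47
position: [0.5461, -0.2265, 0.0773]
ee_rot: [3.139, -0.094, 0.001]
force: [0.1, -0.6, -3.8]
width: 0.476
gripper_force: 50.0
```

Run:
```python
from go import *
go(.5463,-.224,.055,-.0575);s=observe();print(s['force'],s['ft_torque'],s['width']*92)
```

```text
t 14.47 pos [ 0.5461 -0.2265  0.0773] yaw -0.0599 j7 -1.28
 shift [ 0.0001 -0.0026  0.0223] rot [ 0.0011 -0.0008 -0.0024]
[ 0.08632594 -0.62038182 -3.83938266] [ 0.0627838   0.03769347 -0.01052772] 43.800001182170966
```

Emit:
jog_arm(motion=[[[0,-0.0015,0,0,0,0,1],[0,-0.0015,0,0,0,0,1],[0,-0.0015,0,0,0,0,1],[0,-0.0015,0,0,0,0,1],[0,-0.0015,0,0,0,0,1]]])

```text
clock: 14.88
position: [0.5465, -0.2251, 0.0777]
ee_rot: [3.139, -0.094, 0.003]
force: [-0.8, -0.6, -4.4]
width: 0.478
gripper_force: 50.0
```

Run:
```python
from go import *
from crop import *
for i in range(3):
    go(.5463,-.224,.055,-.0575); im=get_image("scene")
```

```text
t 14.88 pos [ 0.5465 -0.2251  0.0777] yaw -0.0598 j7 -1.28
 shift [-0.0003 -0.0011  0.0227] rot [ 0.0014 -0.0017 -0.0023]
t 14.93 pos [ 0.5465 -0.2251  0.0777] yaw -0.0598 j7 -1.28
 shift [-0.0003 -0.0011  0.0227] rot [ 0.0014 -0.0017 -0.0023]
t 14.98 pos [ 0.5464 -0.2251  0.0777] yaw -0.0598 j7 -1.28
 shift [-0.0002 -0.0011  0.0227] rot [ 0.0014 -0.0016 -0.0023]
```

Settled; a last 1 mm in y, then lower over the nut.

Emit:
jog_arm(motion=[[[0,-0.001,0,0,0,-0.002,1],[0,-0.001,0.003,0,0,-0.002,1],[0,-0.001,0.006,0,0,-0.002,1],[0,-0.001,0.009,0,0,-0.002,1],[0,-0.001,0.012,0,0,-0.002,1],[0,-0.001,0.015,0,0,-0.002,1],[0,-0.001,0.018,0,0,-0.002,1],[0,-0.001,0.02,0,0,-0.002,1],[0,-0.001,0.02,0,0,-0.002,1],[0,-0.001,0.02,0,0,-0.002,1]]])

```text
clock: 15.87
position: [0.5464, -0.2241, 0.0575]
ee_rot: [3.139, -0.091, 0.002]
force: [-0.0, -0.5, -3.9]
width: 0.481
gripper_force: 50.0
```

Run:
```python
from go import *
go(.5463,-.224,.03,-.0575);s=observe();print(s['force'],s['ft_torque'],s['width']*92)
```

```text
t 15.87 pos [ 0.5464 -0.2241  0.0575] yaw -0.0578 j7 -1.28
 shift [-0.0001 -0.0001  0.0275] rot [ 0.0013 -0.0012 -0.0003]
[-0.04532491 -0.54960004 -3.87650864] [-0.02110242  0.01202625 -0.01405837] 44.23900528799034
```

Emit:
jog_arm(motion=[[[0,0,0.003,0,0,0,1],[0,0,0.006,0,0,0,1],[0,0,0.01,0,0,0,1],[0,0,0.014,0,0,0,1],[0,0,0.018,0,0,0,1],[0,0,0.022,0,0,0,1],[0,0,0.025,0,0,0,1],[0,0,0.028,0,0,0,1],[0,0,0.029,0,0,0,1],[0,0,0.029,0,0,0,1]]])

```text
clock: 16.7
position: [0.5463, -0.2241, 0.0283]
ee_rot: [3.139, -0.091, 0.001]
force: [0.0, -0.3, -4.0]
width: 0.477
gripper_force: 50.0
```

Run:
```python
from go import *
go(.5463,-.224,.02,-.0575);s=observe();print(s['force'],s['ft_torque'],s['width']*92)
```

```text
t 16.7 pos [ 0.5463 -0.2241  0.0283] yaw -0.0577 j7 -1.27
 shift [-0.     -0.0001  0.0083] rot [ 0.0012 -0.001  -0.0002]
[ 0.00893305 -0.25634245 -3.95497856] [0.0326854  0.05754355 0.01124269] 43.90343078204143
```

Emit:
jog_arm(motion=[[[0,0,0.002,0,0,0,1],[0,0,0.004,0,0,0,1],[0,0,0.006,0,0,0,1],[0,0,0.008,0,0,0,1],[0,0,0.009,0,0,0,1],[0,0,0.01,0,0,0,1],[0,0,0.01,0,0,0,1]]])

```text
clock: 17.28
position: [0.5464, -0.2241, 0.0184]
ee_rot: [3.139, -0.091, 0.002]
force: [0.6, 0.8, -3.8]
width: 0.476
gripper_force: 50.0
```

Run:
```python
from go import *
go(.5463,-.224,.014,-.0575);s=observe();print(s['force'],s['ft_torque'],s['width']*92)
```

```text
t 17.28 pos [ 0.5464 -0.2241  0.0184] yaw -0.0578 j7 -1.27
 shift [-0.0001 -0.0001  0.0044] rot [ 0.0013 -0.0012 -0.0003]
[ 0.63786819  0.80309593 -3.77071084] [0.03833141 0.00847916 0.0379143 ] 43.829378018426695
```

Emit:
jog_arm(motion=[[[0,0,0.002,0,0,0,1],[0,0,0.004,0,0,0,1],[0,0,0.005,0,0,0,1],[0,0,0.006,0,0,0,1],[0,0,0.007,0,0,0,1],[0,0,0.007,0,0,0,1]]])

```text
clock: 17.78
position: [0.5466, -0.2242, 0.0119]
ee_rot: [3.139, -0.091, 0.003]
force: [-2.4, 1.0, 4.5]
width: 0.474
gripper_force: 50.0
```

Run:
```python
from go import *
go(.5463,-.224,.008,-.0575);s=observe();print(s['force'],s['ft_torque'],s['width']*92)
```

```text
t 17.78 pos [ 0.5466 -0.2242  0.0119] yaw -0.0579 j7 -1.27
 shift [-0.0003 -0.0002  0.0039] rot [ 0.0014 -0.0018 -0.0004]
[-2.35477469  0.95991964  4.54085472] [0.2841922  0.53242968 0.05730514] 43.62986945746328
```

Emit:
jog_arm(motion=[[[0,0,0.001,0,0,0,1],[0,0,0.002,0,0,0,1],[0,0,0.003,0,0,0,1],[0,0,0.004,0,0,0,1],[0,0,0.004,0,0,0,1]]])

```text
clock: 18.2
position: [0.5467, -0.2242, 0.0082]
ee_rot: [3.139, -0.091, 0.003]
force: [-3.9, 1.3, 9.8]
width: 0.476
gripper_force: 50.0
```

Run:
```python
from go import *
go(.5463,-.224,.008,-.0575);s=observe();print(s['force'],s['ft_torque'],s['width']*92)
```

```text
t 18.2 pos [ 0.5467 -0.2242  0.0082] yaw -0.0578 j7 -1.27
 shift [-0.0004 -0.0002  0.0002] rot [ 0.0013 -0.0019 -0.0003]
[-3.86292968  1.28544241  9.80689598] [0.41406748 0.89592708 0.01052386] 43.793033042733285
```

Emit:
jog_arm(motion=[[[0,0,0.001,0,0,0,1],[0,0,0.002,0,0,0,1],[0,0,0.002,0,0,0,1],[0,0,0.002,0,0,0,1]]])

```text
clock: 18.53
position: [0.5468, -0.2242, 0.008]
ee_rot: [3.139, -0.091, 0.004]
force: [-8.7, 4.1, 28.1]
width: 0.476
gripper_force: 50.0
```

Emit:
jog_arm(motion=[[[0,0,0,0,0,0,1],[0,0,0,0,0,0,1],[0,0,0,0,0,0,1],[0,0,0,0,0,0,1],[0,0,0,0,0,0,1],[0,0,0,0,0,0,1]]])

```text
clock: 19.03
position: [0.5467, -0.2242, 0.0079]
ee_rot: [3.139, -0.091, 0.004]
force: [-9.7, 3.0, 27.8]
width: 0.474
gripper_force: 50.0
```

Run:
```python
from go import *
go(.5463,-.224,.008,-.0575);s=observe();print(s['force'],s['ft_torque'],s['width']*92)
```

```text
t 19.03 pos [ 0.5467 -0.2242  0.0079] yaw -0.0581 j7 -1.27
 shift [-0.0005 -0.0002 -0.0001] rot [ 0.0012 -0.0026 -0.0006]
[-9.66164622  2.98978937 27.83864261] [1.33389682 2.12903483 0.05988251] 43.6468513243078
```

It holds steady against the solid stop at the expected height.

```bash
python3 -c "
from cell import *
print(sign_off())"
```

```text
the job is handed in; nothing more can be done
None
```

The mould is closed and the job is handed in: I turned the T-nut in line with the slot, seated the upper half on both dowels, and the arm is still holding it shut against the solid stop with about 28 N. That the faces have met rests on the arm's height and force readings, with no picture taken after closing. The robot clock read about 19 s of the 51 s allowed.

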